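Lock the wash basket into its bayonet stand

ROBOT

A 7-joint arm with a two-finger parallel gripper is mounted at the origin on a cart in front of the work surface, level with it; the furniture and walls round the work are solid. World frame = base frame: x ahead of the robot, y to its left, z up, the work surface at z = 0. Lengths are in m, angles in rad, forces in N, time in s.
With the tool pointing down it reaches from about 0.425 to 0.925 m from the base axis. Payload 6.8 kg.
Tool frame: the origin (TCP) lies on the centre line of the jaws, within the pads' length; the fingertips stand bot.tip_reach ahead of it and the grasp point (between the pads) lies 3 mm ahead of it (bot.tip_reach is the distance from the TCP to the fingertips, in m); z points along the fingers, y is the line along which they close (so a half turn about z gives the same grasp; the last joint's range is limited). The gripper opens to 85 mm and grips with 20 to 120 N. Pads are 22 mm wide; open, the fingers measure 114 mm over their backs; the gripper's body (76 mm by 85 mm) begins 54 mm behind the grasp point. The pads swing forward as they close: fully open they stand 13 mm farther back than shut.
Start: joints at [-1.353, 0.477, 0.022, 1.555, -0.011, 1.109, -0.083], TCP at [0.216, 0.64, 0.253] pointing down, gripper open.
Joint ranges: [-2.96, 2.96], [-0.34, 2.1], [-1.41, 1.46], [0.24, 2.44], [-1.37, 4.51], [0.17, 1.92], [-2.96, 2.96]. Speed limits (rad/s): [2.39, 2.39, 3.14, 3.14, 3.14, 3.14, 3.14].

INTERFACE

Orientations are given as a unit quaternion [w, x, y, z].
In Python, from station import bot gives the robot as it stands.
- The arm moves only by the tool jog_arm, never from a script. Its argument "deltas" is a list of rows, each a list of 7 numbers: the shift along the world's x, y, z in m, then the turn, a rotation vector about the world's x, y, z in rad, then the opening, from 0 (shut) to 1 (fully open). In form: [[x, y, z, rx, ry, rz, grip], ...]. A call has 1 to 10 rows; each row shifts and turns the commanded pose from where the row before left it; what a row does not reach is not made up. A row lasts 1/10 s, in which the tool goes at most 50 mm and 8.59 degrees, less where a joint would pass 70% of its speed; a pose out of reach is approached as far as the arm can. A call with a gripper value outside its range is refused whole. The fingers move at their own pace and stop on an object; "newtons" is the grip in N (left out, the last holds). Time passes only in rows, so rows that do not move let the fingers close. It gives the time, the measured TCP pose, the force, the opening and the grip force at its end, in the units of the state.
- bot.get_obs(): the state, without advancing time (a new reading comes with each control period).
- bot.read_camera(name): name is "side" or "top"; returns a dict with "img" (400x640x3 uint8, red, green, blue), "K" (3x3 intrinsics, pixels), "dist_coeffs" ([k1, k2, p1, p2, k3] as OpenCV has them; the pictures are not rectified), "eye" and "attitude" of the camera in the world. Camera axes: x right, y down, z forward; pixel columns grow to the right and rows downward; lengths in m; the calibration is good to about 2 mm. A picture is of the moment at which its call begins. There is no depth.
- bot.hand_in(): hands the job in; it is judged then, once.
The state is a dict: "t": time; "q": joint angles; "joint_vel": joint speeds; "joint_torque": joint torques, N m; "eef_pos": TCP position; "tool_rot": TCP orientation; "contact_force": force on the tool from outside, world axes, zero at the start; "torque": the same for the moment, N m; "gripper_width": opening from 0.0 (shut) to 1.0 (fully open); "grasp_force": force on a finger pad.
Only numpy, scipy, OpenCV 4.12 (cv2) and the standard library are available. Lean on these libraries where they do the work, as an engineer would, in place of code of your own. Each camera call takes 0.05 s, during which the arm holds its last target. There are 200 camera calls.

TASK

Hang the small wash basket, with the nut in it, in the ring of the blue stand: let its three brass lugs down through the yellow-marked slots, then twist it clockwise (seen from above) until the lugs drop into the locking notches, and let go. Be gentle: feel for the notches with light pressure and never force the basket against the stand, keep the nut in the basket and leave the other loose things alone.

Things in the scene. Friction and masses are not known exactly. Their poses are not given: they have to be found in the camera images.
- basket: steel wash basket with black holes: an upright cup 60 mm across and 70 mm high, open above, with a bail over it that carries an orange grip bar along the basket's x axis; about 0.3 kg. Origin: centre of the underside, z up
- lugs (a point): point on the basket's axis at the undersides of its three soft brass lugs, 50 mm above the basket's underside; axes of the basket. The lugs stick out at 0, 120 and 240 degrees from the x axis, each 8 mm wide, 6 mm high, reaching 40 mm from the axis. They bear no more than 40 N against the stand in all, pressed or twisted (a twist of about 1.4 N m)
- grip (a point): centre of the basket's orange grip bar, 110 mm above the underside; axes of the basket. The bar is 57 mm long (along x), 14 mm wide (y) and 16 mm high, with 32 mm of free space between it and the basket's rim
- stand: blue steel stand, fixed to the worktop: round base 130 mm across and 14 mm thick, three columns, and on them a bayonet ring 102 mm across outside, its bore 66 mm wide. Origin: centre of the underside, z up
- ring_top (a point): point on the ring's axis at its top, 109 mm above the worktop; axes of the stand. The ring's top flange has three entry slots 13 mm wide at 0, 120 and 240 degrees from the x axis, each with a yellow mark on the rim, through which the lugs go down
- ring (a point): point on the ring's axis at the level of its inner ledge, 95 mm above the worktop; axes of the stand. Lugs let down the slots come to rest on this rigid ledge; from there the basket turns clockwise only, seen from above, its lugs under the flange with 3 mm play, about 75 degrees to a stop
- notches (a point): point on the ring's axis at the floor of the three locking notches, 6 mm below the ledge. The notches, 12 mm wide, interrupt the ledge somewhere from 25 to 65 degrees clockwise of the slots. They are hidden under the flange and set differently each time: feel for them with light downward pressure; there the lugs drop 6 mm
- rusty_nut: brown hexagon nut, 30 x 34 x 14 mm, lying loose in the basket; origin at the centre of its underside
- tape: yellow tape measure, 37 x 85 x 65 mm, standing loose on the worktop; not to be touched
- race: grey bearing ring, 62 mm across, 17 mm high, lying loose; not to be touched
- spanner: rusty open-ended spanner, 32 x 153 x 7 mm, lying loose; not to be touched

How it is judged:
By the outcome, as a careful person would: the job done as asked, in the order asked, and still so for the second after the job is handed in, with the robot touching nothing.
It also fails if it takes over 54 s, if anything falls off the work surface, if the arm or the gripper's body presses on something with over 40 N, if the wrist force passes 120 N, or if a joint passes its speed limit or range.

## Working session

There is one attempt and no reset: what is moved stays moved. The work goes in short steps, Python scripts to look and compute and a tool call to move; the robot and the scene stay as the last step left them, time stands still between calls to the robot, and variables do not carry over. Pictures are saved under pics/ and viewed, at most 10 in all, crops included, and the job is handed in when it is done.

Besides the shell and the picture viewer there is one more tool, called after "Request:" as a command line: name --pt "numbers of a row" for each row, then --argument value for the rest. jog_arm: Moves the arm, as the interface text tells. Its arguments: {"type":"object","properties":{"deltas":{"type":"array"},"newtons":{"type":"number"}},"required":["deltas"]}

```bash
ls; mkdir -p pics
python3 - <<'E'
from station import bot
import cv2,numpy as np
o=bot.get_obs(); print({k:np.round(v,3) for k,v in o.items()}, bot.tip_reach)
for n in ("side","top"):
    c=bot.read_camera(n); cv2.imwrite(f"pics/{n}0.png",c["img"][:,:,::-1])
    print(n,{k:np.round(v,4).tolist() for k,v in c.items() if k!="img"})
E
```

```text
pics
{'t': np.float64(0.0), 'q': array([-1.353,  0.478,  0.022,  1.556, -0.011,  1.109, -0.083]), 'joint_vel': array([-0.002,  0.001,  0.001,  0.001,  0.   ,  0.001,  0.001]), 'joint_torque': array([ 0.0000e+00, -5.9643e+01,  1.6080e+00, -2.8120e+01,  1.2000e-02,
        9.0000e-03,  0.0000e+00]), 'eef_pos': array([0.216, 0.639, 0.252]), 'tool_rot': array([-0.   ,  0.162,  0.987, -0.001]), 'contact_force': array([0.814, 0.288, 0.478]), 'torque': array([ 0.027, -0.058, -0.018]), 'grasp_force': np.float64(0.0), 'gripper_width': np.float64(1.002)} 0.022
side {'K': [[461.1648, 0.0, 324.2584], [0.0, 461.1648, 199.9126], [0.0, 0.0, 1.0]], 'dist_coeffs': [-0.1323, 0.0, 0.0, 0.0, 0.0], 'eye': [0.4886, 0.6153, 0.5169], 'attitude': [-0.0057, 0.0053, 0.8356, -0.5492]}
top {'K': [[410.9251, 0.0, 319.9043], [0.0, 410.9251, 202.3866], [0.0, 0.0, 1.0]], 'dist_coeffs': [0.0272, 0.0, 0.0, 0.0, 0.0], 'eye': [0.4235, -0.303, 0.946], 'attitude': [-0.0081, 0.7172, -0.6967, 0.0142]}
```

View pics/side0.png

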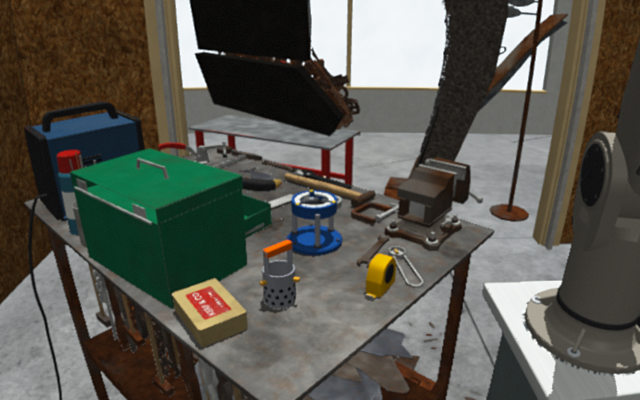

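View pics/top0.png

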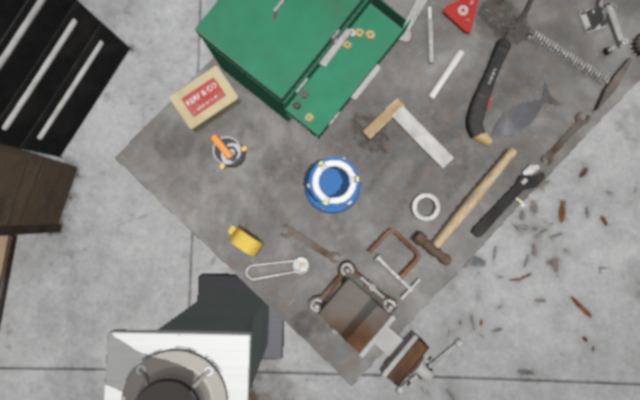

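The side view shows the basket with its orange grip at about (278,247), the stand ring at (315,200) and the tape at (380,275). In the top view the basket is at (228,151), the ring at (332,183) and the tape at (245,240), with the arm clear of all of them.

```bash
cat > h.py <<'E'
import cv2,numpy as np
from station import bot
from scipy.spatial.transform import Rotation as R
def rot(q): return R.from_quat(np.r_[q[1:],q[0]])
def ray(c,px):
    p=cv2.undistortPoints(np.array(px,float).reshape(-1,1,2),np.array(c["K"]),np.array(c["dist_coeffs"])).reshape(-1,2)
    return rot(c["attitude"]).apply(np.c_[p,np.ones(len(p))])
def plane(c,px,z):
    d=ray(c,px);e=np.array(c["eye"]); return e+d*((z-e[2])/d[:,2])[:,None]
def tri(c1,p1,c2,p2):
    A=[];b=[]
    for c,p in((c1,p1),(c2,p2)):
        d=ray(c,[p])[0];d/=np.linalg.norm(d);M=np.eye(3)-np.outer(d,d);A.append(M);b.append(M@c["eye"])
    return np.linalg.lstsq(np.vstack(A),np.hstack(b),rcond=None)[0]
def blobs(c,lo,hi,box,mina=4):
    h=cv2.cvtColor(c["img"],cv2.COLOR_RGB2HSV);m=cv2.inRange(h,lo,hi);k=np.zeros_like(m);x0,y0,x1,y1=box;k[y0:y1,x0:x1]=m[y0:y1,x0:x1]
    n,l,s,ce=cv2.connectedComponentsWithStats(k)
    return [(int(s[i,4]),ce[i],np.argwhere(l==i)[:,::-1]) for i in range(1,n) if s[i,4]>=mina]
E
python3 - <<'E'
from h import *
s=bot.read_camera("side");t=bot.read_camera("top")
for n,c,b in(("s",s,(250,180,350,320)),("t",t,(190,120,380,230))):
    for nm,lo,hi in(("orange",(4,150,120),(14,255,255)),("yellow",(16,90,100),(35,255,255)),("blue",(100,150,60),(120,255,255))):
        for a,ce,p in blobs(c,lo,hi,b):
            r=[a,ce.round(1).tolist()]
            if n=="t": r.append(plane(c,[ce],{"orange":.118,"yellow":.109,"blue":.109}[nm])[0].round(4).tolist())
            if nm=="orange": r.append(cv2.minAreaRect(p.astype(np.float32)))
            print(n,nm,r)
a=cv2.resize(t["img"][115:235,190:390],None,fx=4,fy=4,interpolation=cv2.INTER_CUBIC)
cv2.imwrite("pics/t1.png",a[:,:,::-1])
E
```

```text
s orange [157, [277.0, 245.9], ((276.96551513671875, 245.91378784179688), (5.756555557250977, 28.96847152709961), 68.19859313964844)]
s yellow [27, [277.0, 181.4]]
s yellow [229, [328.1, 185.6]]
s yellow [9, [311.0, 190.0]]
s yellow [6, [333.0, 201.5]]
s yellow [6, [297.0, 203.5]]
s yellow [29, [296.0, 278.0]]
s yellow [21, [262.2, 281.9]]
s blue [5, [318.0, 190.0]]
s blue [4, [323.5, 191.0]]
s blue [260, [306.5, 209.4]]
s blue [20, [332.7, 195.5]]
s blue [6, [320.0, 197.5]]
s blue [5, [320.4, 212.0]]
s blue [7, [326.7, 214.1]]
s blue [968, [314.7, 239.6]]
t orange [81, [220.3, 145.0], [0.5598, -0.1057, 0.118], ((221.50001525878906, 146.0), (26.16295051574707, 6.363960266113281), 45.0)]
t yellow [20, [243.8, 148.8], [0.555, -0.1514, 0.109]]
t yellow [4, [320.5, 162.5], [0.5316, -0.3087, 0.109]]
t yellow [18, [222.1, 166.1], [0.5182, -0.1087, 0.109]]
t yellow [4, [356.5, 178.5], [0.5011, -0.3831, 0.109]]
t yellow [35, [235.3, 227.9], [0.3933, -0.1399, 0.109]]
t blue [42, [309.8, 173.7], [0.508, -0.2876, 0.109]]
t blue [433, [335.1, 181.7], [0.4932, -0.3395, 0.109]]
t blue [95, [313.4, 199.1], [0.4565, -0.2964, 0.109]]
t blue [9, [355.0, 195.7], [0.4659, -0.381, 0.109]]
t blue [73, [334.1, 208.4], [0.4387, -0.3392, 0.109]]
```

View pics/t1.png

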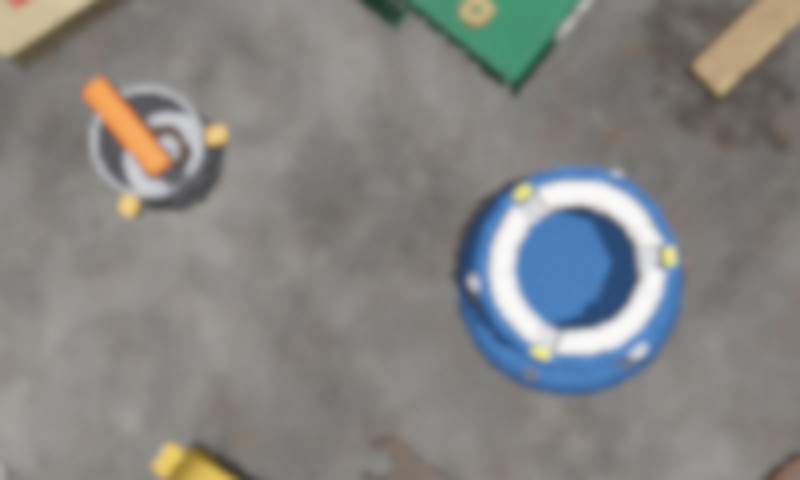

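The crop shows the bar running from (97,88) to (157,162), with lugs at (217,135) and (129,205) and the third hidden under the bar's upper-left end. The ring's yellow marks are at (524,192), (669,256) and (541,352).

Run:
```python
from h import *
s=bot.read_camera("side");t=bot.read_camera("top")
def wc(c,box,f=4):
    x0,y0,x1,y1=box
    return c["img"][y0:y1,x0:x1].astype(float)
def cent(c,u,v,r=5):
    # yellow-ness weighted centroid
    x,y=np.meshgrid(np.arange(u-r,u+r+1),np.arange(v-r,v+r+1)); I=c["img"][v-r:v+r+1,u-r:u+r+1].astype(float)
    w=np.clip((I[...,0]+I[...,1])/2-I[...,2]-30,0,None); return np.array([(w*x).sum(),(w*y).sum()])/w.sum()
M=[cent(t,*p) for p in((320,163),(356,178),(325,203))]
W=plane(t,M,.109)[:,:2];C=W.mean(0);print("marks",W.round(4).tolist(),"ctr",C.round(4),"r",np.linalg.norm(W-C,axis=1).round(4),"ang",np.degrees(np.arctan2(*(W-C).T[::-1])).round(1))
# side marks
Ms=[cent(s,*p,4) for p in((311,190),(333,201),(297,203))]
Ws=plane(s,Ms,.109)[:,:2];C2=Ws.mean(0);print("side marks",Ws.round(4).tolist(),C2.round(4),np.degrees(np.arctan2(*(Ws-C2).T[::-1])).round(1))
L=[cent(t,*p) for p in((244,149),(222,166))]
WL=plane(t,L,.056)[:,:2];print("lugs",WL.round(4).tolist(),np.linalg.norm(WL[0]-WL[1]))
Ls=[cent(s,*p) for p in((296,278),(262,282))]
print("side lugs",plane(s,Ls,.053).round(4).tolist())
for n,c,b in(("s",s,(250,230,310,270)),("t",t,(200,125,250,170))):
    I=c["img"].astype(float);w=I[...,0]-I[...,2];m=np.zeros(w.shape,np.uint8);m[b[1]:b[3],b[0]:b[2]]=((w>90)&(I[...,1]<I[...,0]*.68))[b[1]:b[3],b[0]:b[2]]
    p=np.argwhere(m)[:,::-1].astype(np.float32);r=cv2.minAreaRect(p);print(n,len(p),r)
    q=cv2.boxPoints(r);e=[(q[i]+q[(i+1)%4])/2 for i in range(4)]
    k=0 if np.linalg.norm(e[0]-e[2])>np.linalg.norm(e[1]-e[3]) else 1
    E=plane(c,[e[k],e[k+2]],.118 if n=="t" else .110);print(E.round(4).tolist(),E.mean(0).round(4),np.degrees(np.arctan2(*(E[1]-E[0])[1::-1])))
```

```text
marks [[0.5313, -0.3083], [0.5008, -0.3836], [0.4497, -0.3201]] ctr [ 0.4939 -0.3373] r [0.0473 0.0468 0.0475] ang [ 37.9 -81.5 158.7]
side marks [[0.5033, -0.3863], [0.4528, -0.3208], [0.5327, -0.309]] [ 0.4963 -0.3387] [-81.6 157.6  39.2]
lugs [[0.564, -0.1416], [0.5243, -0.096]] 0.0604115690638508
side lugs [[0.5277, -0.0983, 0.053], [0.5877, -0.0855, 0.053]]
s 255 ((277.6551513671875, 247.63792419433594), (9.470462799072266, 28.96847152709961), 68.19859313964844)
[[0.5367, -0.1306, 0.11], [0.5822, -0.0913, 0.11]] [ 0.5594 -0.1109  0.11  ] 40.89467471224152
t 89 ((221.3495635986328, 146.2566375732422), (27.563121795654297, 7.149478435516357), 48.8140754699707)
[[0.5776, -0.089, 0.118], [0.5368, -0.1268, 0.118]] [ 0.5572 -0.1079  0.118 ] -137.148909619037
```

Request:
jog_arm --pt "0.017 -0.037 0 0 0 -0.106 1" --pt "0.017 -0.037 0 0 0 -0.106 1" --pt "0.017 -0.037 0 0 0 -0.106 1" --pt "0.017 -0.037 0 0 0 -0.106 1" --pt "0.017 -0.037 0 0 0 -0.106 1" --pt "0.017 -0.037 0 0 0 -0.106 1" --pt "0.017 -0.037 0 0 0 -0.106 1" --pt "0.017 -0.037 0 0 0 -0.106 1" --pt "0.017 -0.037 0 0 0 -0.106 1" --pt "0.017 -0.037 0 0 0 -0.106 1"

```text
t: 1.3
eef_pos: [0.3865, 0.268, 0.2535]
tool_rot: [-0.0, 0.64, 0.768, 0.0]
contact_force: [1.0, -0.9, -0.3]
gripper_width: 1.001
grasp_force: 0.0
```

Request:
jog_arm --pt "0.017 -0.037 0 0 0 -0.106 1" --pt "0.017 -0.037 0 0 0 -0.106 1" --pt "0.017 -0.037 0 0 0 -0.106 1" --pt "0.017 -0.037 0 0 0 -0.106 1" --pt "0.017 -0.037 0 0 0 -0.106 1" --pt "0.017 -0.037 0 0 0 -0.106 1" --pt "0.017 -0.037 0 0 0 -0.106 1" --pt "0.017 -0.037 0 0 0 -0.106 1" --pt "0.017 -0.037 0 0 0 -0.106 1" --pt "0 0 0 0 0 0 1"

```text
t: 2.3
eef_pos: [0.5402, -0.0694, 0.254]
tool_rot: [0.002, 0.923, 0.386, 0.0]
contact_force: [0.7, -1.1, -0.0]
gripper_width: 0.999
grasp_force: 0.0
```

```bash
cat >> h.py <<'E'
def st():
    o=bot.get_obs();m=rot(o["tool_rot"]).as_matrix()
    print("t",o["t"].round(2),"p",o["eef_pos"].round(4),"yang",np.degrees(np.arctan2(m[1,1],m[0,1])).round(2),"tilt",np.degrees(m[:2,2]).round(2),"F",o["contact_force"].round(1),"T",o["torque"].round(2),"q",o["q"].round(2),"w",o["gripper_width"].round(3),"gf",o["grasp_force"].round(1));return o
E
python3 -c "
from h import *
st()"
```

```text
Traceback (most recent call last):
  File "h.py", line 21, in st
    print("t",o["t"].round(2),"p",o["eef_pos"].round(4),"yang",np.degrees(np.arctan2(m[1,1],m[0,1])).round(2),"tilt",np.degrees(m[:2,2]).round(2),"F",o["contact_force"].round(1),"T",o["torque"].round(2),"q",o["q"].round(2),"w",o["gripper_width"].round(3),"gf",o["grasp_force"].round(1));return o
              ^^^^^^^^^^^^
AttributeError: 'float' object has no attribute 'round'
```

Request:
jog_arm --pt "0.018 -0.04 0 0 0 -0.103 1" --pt "0 0 0 0 0 0 1" --pt "0 0 0 0 0 0 1"

```text
t: 2.6
eef_pos: [0.5569, -0.1039, 0.2532]
tool_rot: [0.0, 0.94, 0.342, -0.0]
contact_force: [0.5, 1.2, 0.3]
gripper_width: 0.997
grasp_force: 0.0
```

```bash
sed -i 's/o\["t"\].round(2)/o["t"]/' h.py
python3 - <<'E'
from h import *
st()
s=bot.read_camera("side");cv2.imwrite("pics/s2.png",cv2.resize(s["img"][100:300,200:400],None,fx=3,fy=3,interpolation=cv2.INTER_CUBIC)[:,:,::-1])
E
```

```text
Traceback (most recent call last):
  File "h.py", line 21, in st
    print("t",o["t"],"p",o["eef_pos"].round(4),"yang",np.degrees(np.arctan2(m[1,1],m[0,1])).round(2),"tilt",np.degrees(m[:2,2]).round(2),"F",o["contact_force"].round(1),"T",o["torque"].round(2),"q",o["q"].round(2),"w",o["gripper_width"].round(3),"gf",o["grasp_force"].round(1));return o
                                                                                                                                                                                                                          ^^^^^^^^^^^^^^^^^^^^^^^^
AttributeError: 'float' object has no attribute 'round'
```

```bash
sed -i 's/o\["gripper_width"\].round(3)/o["gripper_width"]/;s/o\["grasp_force"\].round(1)/o["grasp_force"]/' h.py
python3 - <<'E'
from h import *
st()
s=bot.read_camera("side");cv2.imwrite("pics/s2.png",cv2.resize(s["img"][100:300,200:400],None,fx=3,fy=3,interpolation=cv2.INTER_CUBIC)[:,:,::-1])
E
```

```text
t 2.6 p [ 0.5569 -0.1039  0.2532] yang -50.0 tilt [-0.02 -0.02] F [0.5 1.2 0.3] T [0.   0.01 0.01] q [-0.5   0.36  0.74  1.86 -0.28  1.03 -0.52] w 0.9968324118010088 gf 0.0
```

View pics/s2.png

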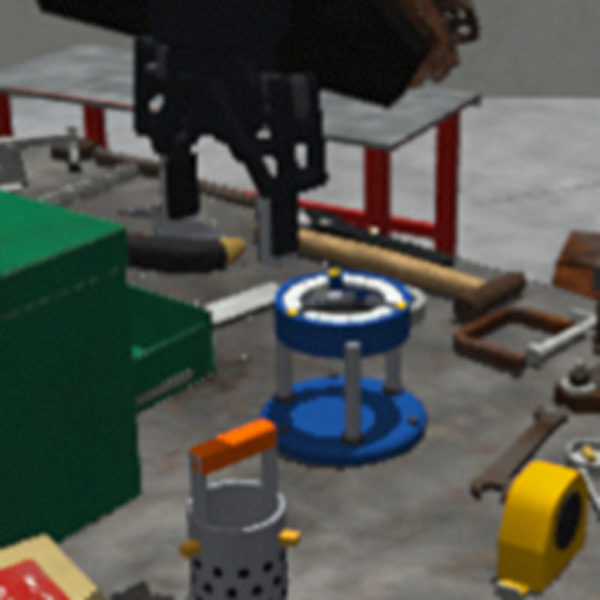

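The gripper is over the bar: the fingers are at crop (185,200) and (280,230), either side of the bar at (232,445). I'll go down.

Request:
jog_arm --pt "0.0015 -0.0045 -0.02 0 0 -0.008 1" --pt "0 0 -0.03 0 0 0 1" --pt "0 0 -0.03 0 0 0 1" --pt "0 0 -0.03 0 0 0 1" --pt "0 0 -0.02 0 0 0 1" --pt "0 0 -0.01 0 0 0 1" --pt "0 0 0 0 0 0 1" --pt "0 0 0 0 0 0 1"

```text
t: 3.45
eef_pos: [0.5591, -0.1075, 0.1142]
tool_rot: [0.0, 0.941, 0.339, 0.001]
contact_force: [-0.4, -0.0, -0.1]
gripper_width: 1.001
grasp_force: 0.0
```

Run:
```python
from h import *
st()
```

```text
t 3.45 p [ 0.5591 -0.1075  0.1142] yang -50.37 tilt [0.06 0.01] F [-0.4 -0.  -0.1] T [-0.04 -0.02  0.01] q [-0.38  0.55  0.62  1.96 -0.45  0.77 -0.39] w 1.0012572551341075 gf 0.0
```

Request:
jog_arm --pt "0 0 0 0 0 0 0.6" --pt "0 0 0 0 0 0 0.4" --pt "0 0 0 0 0 0 0.25" --pt "0 0 0 0 0 0 0" --pt "0 0 0 0 0 0 0" --pt "0 0 0 0 0 0 0" --pt "0 0 0 0 0 0 0" --pt "0 0 0 0 0 0 0" --pt "0 0 0 0 0 0 0" --newtons 70

```text
t: 4.35
eef_pos: [0.559, -0.108, 0.1137]
tool_rot: [0.0, 0.941, 0.339, 0.0]
contact_force: [0.6, 0.3, 6.1]
gripper_width: 0.149
grasp_force: 69.1
```

Run:
```python
from h import *
st()
```

```text
t 4.35 p [ 0.559  -0.108   0.1137] yang -50.42 tilt [0.05 0.  ] F [0.6 0.3 6.1] T [ 0.17  0.03 -0.01] q [-0.38  0.55  0.62  1.96 -0.45  0.77 -0.38] w 0.14922092686466562 gf 69.09424781799316
```

Request:
jog_arm --pt "0 0 0.005 0 0 0 0" --pt "0 0 0.015 0 0 0 0" --pt "0 0 0.02 0 0 0 0" --pt "0 0 0.025 0 0 0 0" --pt "0 0 0.025 0 0 0 0" --pt "0 0 0.025 0 0 0 0" --pt "0 0 0.015 0 0 0 0" --pt "0 0 0.008 0 0 0 0" --pt "0 0 0 0 0 0 0"

```text
t: 5.25
eef_pos: [0.5587, -0.108, 0.252]
tool_rot: [0.0, 0.941, 0.339, 0.001]
contact_force: [0.3, 0.3, -2.7]
gripper_width: 0.145
grasp_force: 68.3
```

Request:
jog_arm --pt "-0.003 -0.01 0 0 0 0 0" --pt "-0.006 -0.022 0 0 0 0 0" --pt "-0.008 -0.028 0 0 0 0 0" --pt "-0.009 -0.032 0 0 0 0 0" --pt "-0.009 -0.032 0 0 0 0 0" --pt "-0.009 -0.032 0 0 0 0 0" --pt "-0.009 -0.032 0 0 0 0 0" --pt "-0.007 -0.024 0 0 0 -0.01 0" --pt "-0.004 -0.018 0 0 0 -0.01 0" --pt "0 0 0 0 0 0 0"

```text
t: 6.25
eef_pos: [0.4915, -0.3418, 0.2503]
tool_rot: [0.0, 0.945, 0.326, -0.002]
contact_force: [0.5, -0.6, -3.4]
gripper_width: 0.152
grasp_force: 68.3
```

Request:
jog_arm --pt "0 0 0 0 0 0 0" --pt "0 0 0 0 0 0 0"

```text
t: 6.45
eef_pos: [0.4946, -0.3369, 0.2504]
tool_rot: [-0.001, 0.944, 0.33, -0.0]
contact_force: [0.0, 0.3, -3.4]
gripper_width: 0.147
grasp_force: 68.3
```

Run:
```python
from h import *
st()
s=bot.read_camera("side");t=bot.read_camera("top")
a=cv2.resize(s["img"][100:270,250:390],(494,600),interpolation=cv2.INTER_CUBIC)
b=cv2.resize(t["img"][140:230,280:380],(300,270),interpolation=cv2.INTER_CUBIC)
o=np.zeros((600,800,3),np.uint8);o[:,:494]=a;o[:270,500:]=b
cv2.imwrite("pics/s3.png",o[:,:,::-1])
```

```text
t 6.45 p [ 0.4946 -0.3369  0.2504] yang -51.5 tilt [-0.07  0.07] F [ 0.   0.3 -3.4] T [ 0.02 -0.04 -0.01] q [-0.08  0.44  0.77  1.79 -0.34  1.06 -0.08] w 0.14711091323946332 gf 68.307044506073
```

View pics/s3.png

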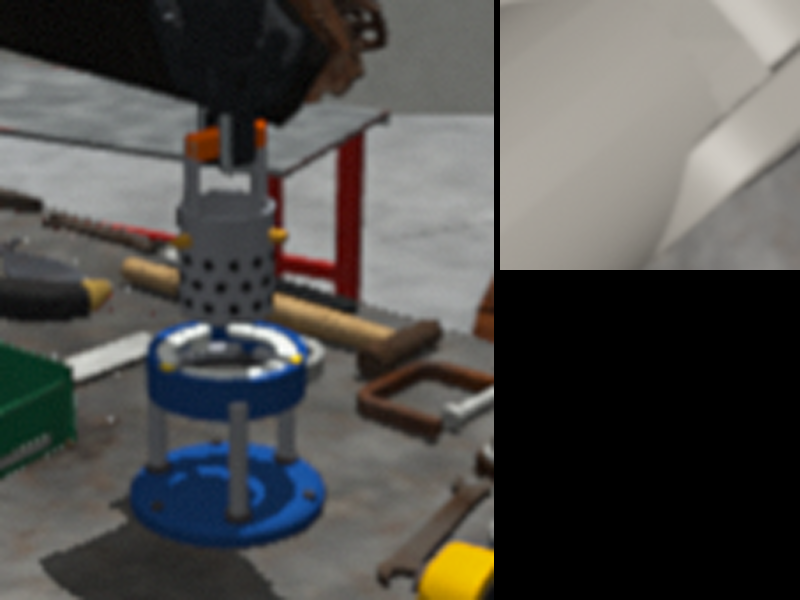

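Seen from the side, the basket hangs upright over the ring. Its lugs are at crop (181,241) and (278,235) and the ring's marks at (167,367) and (297,359); the arm blocks the top view. I'll measure the lugs against the marks in the side camera.

```bash
cat > m.py <<'E'
from h import *
def lugs(expL):
    o=st();s=bot.read_camera("side");zb=o["eef_pos"][2]-.1137
    I=s["img"].astype(float)
    def cent(u,v,r):
        x,y=np.meshgrid(np.arange(u-r,u+r+1),np.arange(v-r,v+r+1));J=I[v-r:v+r+1,u-r:u+r+1]
        w=np.clip((J[...,0]+J[...,1])/2-J[...,2]-35,0,None);return [(w*x).sum()/w.sum(),(w*y).sum()/w.sum()]
    px=[cent(*p,4) for p in expL];W=plane(s,px,zb+.053)[:,:2]
    # lugs at B=yaw+120 and A=yaw, centroid of the lug's visible part ~37 mm from axis; solve centre and yaw
    from scipy.optimize import least_squares
    A,B=W
    def f(v):return np.r_[v[:2]+.0365*np.array([np.cos(v[2]),np.sin(v[2])])-A,v[:2]+.0365*np.array([np.cos(v[2]+2.0944),np.sin(v[2]+2.0944)])-B]
    r=least_squares(f,[.495,-.338,.67]);print(np.round(px,1).tolist(),W.round(4).tolist(),"ctr",r.x[:2].round(4),"yaw",np.degrees(r.x[2]).round(2),"res",r.fun.round(4))
if __name__=="__main__": lugs([(301,168),(329,167)])
E
python3 m.py
```

```text
t 6.55 p [ 0.4949 -0.3368  0.2508] yang -51.46 tilt [-0.03  0.05] F [ 0.5 -0.1 -4.2] T [0.01 0.03 0.01] q [-0.08  0.44  0.77  1.78 -0.34  1.06 -0.08] w 0.149556701395386 gf 68.3058750629425
[[300.3, 167.6], [328.2, 165.7]] [[0.5244, -0.3152], [0.4646, -0.3271]] ctr [ 0.4981 -0.3391] yaw 41.29 res [ 0.0011  0.0002 -0.0011 -0.0002]
```

Request:
jog_arm --pt "-0.001 0 -0.005 0 0 -0.035 0" --pt "0 0 -0.01 0 0 0 0" --pt "0 0 -0.01 0 0 0 0" --pt "0 0 -0.008 0 0 0 0" --pt "0 0 -0.006 0 0 0 0" --pt "0 0 -0.005 0 0 0 0" --pt "0 0 0 0 0 0 0"

```text
t: 7.3
eef_pos: [0.4932, -0.3378, 0.2065]
tool_rot: [-0.0, 0.95, 0.313, -0.0]
contact_force: [0.4, -0.2, -2.9]
gripper_width: 0.151
grasp_force: 68.3
```

Run:
```python
import m
m.lugs([(301,179),(328,177)])
```

```text
t 7.3 p [ 0.4932 -0.3378  0.2065] yang -53.58 tilt [-0.06  0.03] F [ 0.4 -0.2 -2.9] T [ 0.02 -0.01  0.02] q [-0.05  0.49  0.75  1.83 -0.39  0.98 -0.08] w 0.15113416702767674 gf 68.29845428466797
[[298.3, 177.3], [331.2, 173.3]] [[0.5316, -0.3739], [0.4557, -0.4004]] ctr [ 0.4997 -0.4044] yaw 49.2 res [-0.0081 -0.0028  0.0081  0.0028]
```

Run:
```python
import m
m.lugs([(300,191),(328,189)])
```

```text
t 7.35 p [ 0.4934 -0.338   0.207 ] yang -53.58 tilt [-0.03  0.01] F [ 0.  -0.7 -2.7] T [ 0.02 -0.03 -0.04] q [-0.05  0.49  0.75  1.83 -0.39  0.98 -0.08] w 0.1544649236050746 gf 68.29874753952026
[[300.9, 187.2], [329.5, 185.6]] [[0.5237, -0.312], [0.4618, -0.3206]] ctr [ 0.4953 -0.3344] yaw 37.94 res [ 0.0003  0.     -0.0003 -0.    ]
```

Run:
```python
import m
m.lugs([(300,188),(328,186)])
```

```text
t 7.4 p [ 0.4936 -0.3382  0.2074] yang -53.58 tilt [ 0.01 -0.01] F [ 0.2 -1.  -2.9] T [ 0.   -0.05 -0.03] q [-0.05  0.49  0.75  1.83 -0.39  0.98 -0.08] w 0.14899484403360308 gf 68.2989227771759
[[301.1, 186.0], [329.2, 184.6]] [[0.5236, -0.3176], [0.4622, -0.3259]] ctr [ 0.4954 -0.3398] yaw 37.62 res [ 0.0006  0.0001 -0.0006 -0.0001]
```

Basket and ring agree within about 1 mm and 1°, so I'll lower through the slots.

Request:
jog_arm --pt "0.0005 0.0005 -0.008 0 0 0.006 0" --pt "0 0 -0.01 0 0 0 0" --pt "0 0 -0.006 0 0 0 0" --pt "0 0 -0.004 0 0 0 0" --pt "0 0 0 0 0 0 0" --pt "0 0 0 0 0 0 0"

```text
t: 8.05
eef_pos: [0.4941, -0.3376, 0.1793]
tool_rot: [0.0, 0.949, 0.315, -0.0]
contact_force: [0.2, -0.2, -3.9]
gripper_width: 0.154
grasp_force: 68.3
```

Request:
jog_arm --pt "0 0 -0.002 0 0 0 0" --pt "0 0 -0.002 0 0 0 0" --pt "0 0 -0.002 0 0 0 0" --pt "0 0 -0.002 0 0 0 0" --pt "0 0 -0.001 0 0 0 0" --pt "0 0 0 0 0 0 0"

```text
t: 8.65
eef_pos: [0.494, -0.3374, 0.1701]
tool_rot: [-0.0, 0.949, 0.315, -0.0]
contact_force: [-0.9, -0.8, -3.3]
gripper_width: 0.153
grasp_force: 68.4
```

Run:
```python
from h import *
st()
```

```text
t 8.65 p [ 0.494  -0.3374  0.1701] yang -53.23 tilt [-0.02  0.01] F [-0.9 -0.8 -3.3] T [ 0.01 -0.03  0.01] q [-0.03  0.53  0.71  1.86 -0.43  0.91 -0.04] w 0.15337968769031127 gf 68.36089253425598
```

Request:
jog_arm --pt "0 0 -0.002 0 0 0 0" --pt "0 0 -0.002 0 0 0 0" --pt "0 0 -0.002 0 0 0 0" --pt "0 0 -0.002 0 0 0 0" --pt "0 0 0 0 0 0 0" --pt "0 0 0 0 0 0 0"

```text
t: 9.25
eef_pos: [0.4941, -0.3375, 0.1623]
tool_rot: [-0.0, 0.949, 0.315, -0.0]
contact_force: [0.6, 0.2, -3.4]
gripper_width: 0.152
grasp_force: 68.3
```

Request:
jog_arm --pt "0 0 -0.001 0 0 0 0" --pt "0 0 -0.001 0 0 0 0" --pt "0 0 0 0 0 0 0" --pt "0 0 0 0 0 0 0"

```text
t: 9.65
eef_pos: [0.494, -0.3375, 0.1603]
tool_rot: [0.0, 0.949, 0.315, -0.0]
contact_force: [0.9, -0.2, -3.4]
gripper_width: 0.151
grasp_force: 68.3
```

Request:
jog_arm --pt "0 0 -0.0005 0 0 0 0" --pt "0 0 -0.0005 0 0 0 0" --pt "0 0 0 0 0 0 0" --pt "0 0 0 0 0 0 0"

```text
t: 10.05
eef_pos: [0.494, -0.3375, 0.1593]
tool_rot: [-0.0, 0.949, 0.315, -0.0]
contact_force: [-0.6, -0.1, -2.7]
gripper_width: 0.149
grasp_force: 68.3
```

Run:
```python
from h import *
st()
```

```text
t 10.05 p [ 0.494  -0.3375  0.1593] yang -53.23 tilt [-0.  0.] F [-0.6 -0.1 -2.7] T [-0.02  0.03 -0.02] q [-0.02  0.55  0.7   1.87 -0.44  0.89 -0.03] w 0.14932257814523758 gf 68.31942915916443
```

Request:
jog_arm --pt "0 0 -0.0005 0 0 0 0" --pt "0 0 -0.0005 0 0 0 0" --pt "0 0 0 0 0 0 0" --pt "0 0 0 0 0 0 0"

```text
t: 10.45
eef_pos: [0.4941, -0.3376, 0.1587]
tool_rot: [0.0, 0.949, 0.315, 0.0]
contact_force: [-0.7, 0.6, 3.5]
gripper_width: 0.15
grasp_force: 69.1
```

Request:
jog_arm --pt "0 0 -0.0005 0 0 0 0" --pt "0 0 0 0 0 0 0" --pt "0 0 0 0 0 0 0"

```text
t: 10.75
eef_pos: [0.4942, -0.3376, 0.1586]
tool_rot: [-0.0, 0.949, 0.315, 0.0]
contact_force: [-1.4, 2.7, 6.8]
gripper_width: 0.148
grasp_force: 69.9
```

Request:
jog_arm --pt "0 0 0 0 0 -0.02 0" --pt "0 0 0 0 0 -0.035 0" --pt "0 0 0 0 0 -0.035 0" --pt "0 0 0 0 0 -0.035 0" --pt "0 0 0 0 0 -0.035 0" --pt "0 0 0 0 0 -0.035 0" --pt "0 0 0 0 0 -0.035 0" --pt "0 0 0 0 0 -0.035 0" --pt "0 0 0 0 0 -0.02 0" --pt "0 0 0 0 0 0 0"

```text
t: 11.75
eef_pos: [0.4949, -0.3381, 0.1586]
tool_rot: [0.001, 0.984, 0.177, 0.001]
contact_force: [0.7, 0.0, 5.8]
gripper_width: 0.151
grasp_force: 69.6
```

Run:
```python
from h import *
st()
```

```text
t 11.75 p [ 0.4949 -0.3381  0.1586] yang -69.62 tilt [ 0.11 -0.09] F [0.7 0.  5.8] T [0.06 0.02 0.02] q [-0.07  0.57  0.78  1.87 -0.5   0.91 -0.27] w 0.15138346005265277 gf 69.5669424533844
```

Request:
jog_arm --pt "0 0 0 0 0 -0.025 0" --pt "0 0 0 0 0 -0.03 0" --pt "0 0 0 0 0 -0.025 0" --pt "0 0 0 0 0 0 0"

```text
t: 12.15
eef_pos: [0.4949, -0.3381, 0.1585]
tool_rot: [0.001, 0.991, 0.137, 0.001]
contact_force: [0.4, -0.1, 5.6]
gripper_width: 0.153
grasp_force: 69.6
```

Request:
jog_arm --pt "0 0 0 0 0 -0.018 0" --pt "0 0 0 0 0 -0.018 0" --pt "0 0 0 0 0 -0.018 0" --pt "0 0 0 0 0 0 0"

```text
t: 12.55
eef_pos: [0.4947, -0.3377, 0.1579]
tool_rot: [0.001, 0.994, 0.111, 0.001]
contact_force: [2.8, -0.0, 3.6]
gripper_width: 0.152
grasp_force: 69.2
```

Request:
jog_arm --pt "0 0 -0.0005 0 0 0 0" --pt "0 0 0 0 0 0 0" --pt "0 0 0 0 0 0 0"

```text
t: 12.85
eef_pos: [0.4947, -0.3377, 0.1576]
tool_rot: [0.0, 0.994, 0.111, 0.001]
contact_force: [2.8, 0.5, 5.6]
gripper_width: 0.148
grasp_force: 69.7
```

Run:
```python
from h import *
st()
```

```text
t 12.85 p [ 0.4947 -0.3377  0.1576] yang -77.22 tilt [ 0.08 -0.03] F [2.8 0.5 5.6] T [-0.28 -0.69  0.01] q [-0.09  0.59  0.81  1.87 -0.53  0.91 -0.37] w 0.14813308256245497 gf 69.65482592582703
```

Request:
jog_arm --pt "0 0 0 0 0 -0.015 0" --pt "0 0 0 0 0 -0.01 0" --pt "0 0 0 0 0 0 0" --pt "0 0 0 0 0 0 0"

```text
t: 13.25
eef_pos: [0.4928, -0.3371, 0.1563]
tool_rot: [-0.001, 0.995, 0.098, -0.001]
contact_force: [0.3, -1.6, -3.5]
gripper_width: 0.149
grasp_force: 68.6
```

Run:
```python
from h import *
st()
```

```text
t 13.25 p [ 0.4928 -0.3371  0.1563] yang -78.72 tilt [-0.14  0.06] F [ 0.3 -1.6 -3.5] T [-0.33 -0.29 -0.13] q [-0.09  0.59  0.82  1.87 -0.54  0.92 -0.39] w 0.14917456873169818 gf 68.55428338050842
```

Fz has gone back to free weight, so all the lugs are over the notches. I'll lower them in.

Request:
jog_arm --pt "0 0 -0.0005 0 0 -0.012 0" --pt "0 0 -0.0005 0 0 0 0" --pt "0 0 -0.0005 0 0 0 0" --pt "0 0 0 0 0 0 0" --pt "0 0 0 0 0 0 0"

```text
t: 13.75
eef_pos: [0.4939, -0.3373, 0.1557]
tool_rot: [-0.0, 0.996, 0.093, -0.0]
contact_force: [0.4, 1.2, -2.8]
gripper_width: 0.151
grasp_force: 68.4
```

Run:
```python
from h import *
st()
```

```text
t 13.75 p [ 0.4939 -0.3373  0.1557] yang -79.35 tilt [-0.02  0.02] F [ 0.4  1.2 -2.8] T [ 0.06 -0.    0.06] q [-0.09  0.59  0.82  1.87 -0.54  0.91 -0.4 ] w 0.15129224415461445 gf 68.44676613807678
```

Request:
jog_arm --pt "0 0 -0.0007 0 0 0 0" --pt "0 0 -0.0007 0 0 0 0" --pt "0 0 -0.0006 0 0 0 0" --pt "0 0 0 0 0 0 0" --pt "0 0 0 0 0 0 0"

```text
t: 14.25
eef_pos: [0.494, -0.3374, 0.1538]
tool_rot: [-0.0, 0.996, 0.093, -0.0]
contact_force: [0.5, 0.2, -3.7]
gripper_width: 0.148
grasp_force: 68.4
```

Request:
jog_arm --pt "0 0 -0.0005 0 0 0 0" --pt "0 0 -0.0005 0 0 0 0" --pt "0 0 0 0 0 0 0" --pt "0 0 0 0 0 0 0"

```text
t: 14.65
eef_pos: [0.494, -0.3375, 0.1528]
tool_rot: [0.0, 0.996, 0.093, -0.0]
contact_force: [0.8, 1.0, -2.9]
gripper_width: 0.152
grasp_force: 68.5
```

Run:
```python
from h import *
st()
```

```text
t 14.65 p [ 0.494  -0.3375  0.1528] yang -79.36 tilt [-0. -0.] F [ 0.8  1.  -2.9] T [-0.03  0.03 -0.  ] q [-0.09  0.6   0.81  1.87 -0.54  0.91 -0.4 ] w 0.15242419655019496 gf 68.47901701927185
```

Request:
jog_arm --pt "0 0 -0.0005 0 0 0 0" --pt "0 0 0 0 0 0 0" --pt "0 0 0 0 0 0 0"

```text
t: 14.95
eef_pos: [0.4941, -0.3376, 0.1527]
tool_rot: [-0.0, 0.996, 0.093, 0.0]
contact_force: [-2.6, 1.1, 1.8]
gripper_width: 0.148
grasp_force: 69.2
```

It is seated on the notch floor, 6.0 mm below the ledge. I'll release.

Request:
jog_arm --pt "0 0 0 0 0 0 0" --pt "0 0 0 0 0 0 0.25" --pt "0 0 0 0 0 0 0.4" --pt "0 0 0 0 0 0 0.6" --pt "0 0 0 0 0 0 0.8" --pt "0 0 0 0 0 0 0.8" --pt "0 0 0 0 0 0 0.8" --pt "0 0 0 0 0 0 0.8" --newtons 20

```text
t: 15.75
eef_pos: [0.494, -0.3375, 0.1523]
tool_rot: [0.0, 0.996, 0.093, -0.0]
contact_force: [-0.5, -0.1, -0.3]
gripper_width: 0.801
grasp_force: 0.0
```

Request:
jog_arm --pt "0 0 0.005 0 0 0 0.8" --pt "0 0 0.015 0 0 0 0.8" --pt "0 0 0.03 0 0 0 0.8" --pt "0 0 0.04 0 0 0 0.8" --pt "0 0 0.04 0 0 0 0.8" --pt "0 0 0.03 0 0 0 0.8" --pt "0 0 0.01 0 0 0 0.8" --pt "0 0 0 0 0 0 0.8" --pt "0 0 0 0 0 0 0.8"

```text
t: 16.65
eef_pos: [0.4937, -0.337, 0.3216]
tool_rot: [-0.0, 0.996, 0.093, -0.0]
contact_force: [-0.2, 0.4, 0.3]
gripper_width: 0.799
grasp_force: 0.0
```

Run:
```python
from h import *
st()
s=bot.read_camera("side")
cv2.imwrite("pics/s4.png",cv2.resize(s["img"][100:270,250:390],(494,600),interpolation=cv2.INTER_CUBIC)[:,:,::-1])
```

```text
t 16.65 p [ 0.4937 -0.337   0.3216] yang -79.35 tilt [-0.04  0.05] F [-0.2  0.4  0.3] T [ 0.05  0.01 -0.06] q [-0.21  0.42  0.97  1.71 -0.36  1.21 -0.54] w 0.7990924316018566 gf 0.0
```

View pics/s4.png

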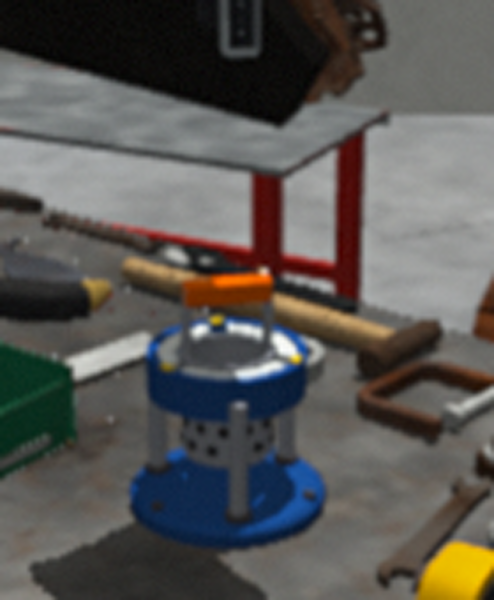

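The basket hangs level in the ring: its bar is at crop (228,290), its body shows below the ring at (225,440), and the gripper is clear above. I'll hand the job in.

```bash
python3 -c "
from station import bot
print(bot.hand_in())"
```

```text
the job is handed in; nothing more can be done
None
```

The basket hangs in the stand's ring with its lugs seated 6 mm down in the notches; it is released, the gripper is clear, and the job was handed in at about 17 s. I didn't check the nut by camera after the lift, but nothing upset the basket on the way.

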